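# Unclip the torque wrench and lay it in its rest

### The arm

A 6-joint arm with a two-finger parallel gripper is mounted at the origin on the work surface. World frame = base frame: x ahead of the robot, y to its left, z up, the work surface at z = 0. Lengths are in m, angles in rad, forces in N, time in s.
With the tool pointing down it reaches from about 0.4 to 0.825 m from the base axis. Payload 7 kg.
Tool frame: the origin (TCP) lies at the very end of the fingers, on their centre line; the grasp point (between the pads) lies 19 mm behind it (bot.grip_point_offset is the distance from the TCP to the grasp point, in m); z points along the fingers, y is the direction in which the jaws open and shut (so a half turn about z gives the same grasp; the last joint's range is limited). The gripper opens to 85 mm and grips with 20 to 120 N. Pads are 22 mm wide; open, the fingers measure 114 mm over their backs; the gripper's body (76 mm by 85 mm) begins 54 mm behind the grasp point. The pads swing forward as they close: fully open they stand 13 mm farther back than shut.
Start: joints at [-0.889, 0.359, 0.012, 0, -1.224, -0.288], TCP at [0.259, -0.623, 0.231] pointing down, gripper open.
Joint ranges: [-3.07, 3.07], [-1.43, 2.12], [-1.02, 1.25], [-3.03, 1.67], [-3.05, -0], [-3.03, 3.03]. Speed limits (rad/s): [2.39, 2.39, 3.01, 3.14, 3.14, 3.14].

### API

Orientations are given as a unit quaternion [x, y, z, w].
In Python, from station import bot gives the robot as it stands. Calls block until the motion is done:
- bot.move_pose(position, orientation): joint-space move of the TCP to a pose.
- bot.move_straight(position, speed=0.15, attitude=None, stop_force=None): straight line of the TCP; attitude=None keeps the orientation; speed is the mean speed in m/s. With stop_force (N) it stops when the force on the tool has changed by that much, and returns True; else False.
- bot.movej(angles): joint-space move.
- bot.command_gripper(opening): opening from 0.0 (shut) to 1.0 (fully open); the grip force is fixed at half the most; returns when the fingers have stopped.
- bot.dwell(seconds).
- bot.inverse_kinematics(position, orientation): joint angles nearest the present ones, or None.
- bot.state(): the state.
- bot.get_image(name): name is "scene" or "top"; returns (picture, depth): 480x640x3 uint8, red, green, blue; 480x640 float32, m along the optical axis (not along the pixel's ray), 0 where there is no reading.
- bot.camera_params(name): a dict with "fx", "fy", "cx", "cy" (pixels), "R" (3x3) and "t" (3): a world point X has camera coordinates R X + t. Camera axes: x right, y down, z forward; pixel columns grow to the right and rows downward; lengths in m; the calibration is good to about 2 mm. A picture is of the moment at which its call begins. camera_params takes no time and is no camera call.
A pose or a line that the arm cannot do raises bot.MotionError and nothing moves.
- bot.sign_off(): hands the job in, once; it reports no verdict.
The state is a dict: "time": time; "q": joint angles; "dq": joint speeds; "joint_torque": joint torques, N m; "tool_pos": TCP position; "orientation": TCP orientation; "force": force on the tool from outside, world axes, zero at the start; "wrist_torque": the same for the moment, N m; "width": opening from 0.0 (shut) to 1.0 (fully open).
Only numpy, scipy, OpenCV 4.12 (cv2) and the standard library are available. Lean on these libraries where they do the work, as an engineer would, in place of code of your own. Each camera call takes 0.05 s, during which the arm holds its last target.

### The job

On the sloping blue tool rack, swing the red retainer arm right down out of the way and leave it there. Then pull the torque wrench forward out of its two spring clips and lay it level along the yellow rest, centred across both saddles: lower it right down into the saddles before letting go. Leave everything else where it stands.

Things in the scene. Friction and masses are not known exactly. Their poses are not given: they have to be found in the camera images.
- board: Sloping blue board of the tool rack, 310 x 260 mm, leaning back so that it rises 40 deg away from the robot. Origin: the centre of the clipped wrench, 150 mm above the bench. x: up the slope; y: across it, to the left; z: square out of the board (forward and up), the way the wrench leaves its clips. Blue surface at z = -46 mm.
- clip_low (a point): Centre of the lower of two alike sprung steel C-clips, on the board at x = -65 mm, y = z = 0, on the wrench's axis; each is 16 mm long along x, 40 mm wide when open, and reaches to board z = +18 mm. Both together let go at a pull of about 10 to 20 N along board z, after about 15 mm of travel. Below it the wrench's head stands in a black cup (x = -140 to -90 mm, 56 mm wide), open to the front.
- clip_high (a point): Centre of the upper clip, at board x = +65 mm, y = z = 0. Between the clips 114 mm of bar are free. The wrench's head, wider than the clips, keeps it from sliding out endways.
- lamp (a point): Centre of the fixed black lamp bar, 300 mm long along board y, 30 mm deep, 22 mm tall: 190 mm above the clipped wrench's centre and 36 mm behind it, on posts at both ends, 142 mm left and right. A vertical gripper does not fit under it to the wrench; one pointing square into the board, tilted 40 deg, does, with about 60 mm to spare, and the wrench comes straight out past it.
- retainer (a joint): Angle of the red retainer arm, rad. 0: it lies straight across the board (along -y from its pivot), over the wrench, and blocks it; it grows as the knob end swings down the slope; stop at 1.57, where it points straight down the slope. It stays where it is left (about 0.1 Nm of friction).
- pivot (a point): Pivot of the retainer arm, fixed on the board at board x = +35, y = +80, z = +27 mm; the arm turns about the board's z axis. Arm 14 mm wide, 6 mm thick. Axes as the board's.
- knob_mid (a point): Middle of the upright round red knob on the free end of the retainer arm: 18 mm diameter, 38 mm tall along the board's z, 115 mm from the pivot. It stands on the arm, 20 mm below this point. This point is at board z = +50 mm.
- wrench_mid (a point): Grasp centre of the loose steel torque wrench: round bar 22 mm diameter, 195 mm long (x = -100 to +95 mm), own x axis along it towards the handle's black end; at the other end the dark ratchet head (34 mm diameter, 18 mm thick, centred at x = -115 mm), at the bottom of the slope. About 0.45 kg, balance point within 20 mm of this point. In the clips its axes are the board's, with 35 mm free behind it.
- rest_seat (a point): Where the middle of the wrench's bar lies when it is down in the yellow rest, 60.6 mm above the bench. The fixed rest has a base 190 x 90 mm, 12 mm thick, and two black V saddles (90 degree V, open upward, 56 mm wide at the mouth, tops 73 mm above the bench) at x = +55 and -55 mm, each 12 mm thick. Own x axis: along the rest, the direction in which the wrench must lie (head either way); z up.
- socket: loose chrome socket, 28 mm diameter, 36 mm tall, standing near the rest; bystander. Origin under it on the bench.
- grease_tin: loose tin with a green label, 60 mm diameter, 60 mm tall; bystander. Origin under it on the bench.
- paste_jar: loose jar with an orange cap, 52 mm diameter, 55 mm tall, standing in front of the tool rack; bystander. Origin under it on the bench.
- screwdriver: loose screwdriver lying near the robot's foot; bystander.
- mug: loose blue mug, 80 mm diameter, 90 mm tall, at the back; bystander. Origin under it on the bench.
- oil_bottle: loose yellow bottle, 66 mm diameter, 190 mm tall, at the right side; bystander. Origin under it on the bench.
- spray_can: loose can with a red label, 56 mm diameter, 170 mm tall, at the left side; bystander. Origin under it on the bench.
- wrench: The torque wrench as a whole; its origin and axes are those of point wrench_mid.
Things that resemble listed ones, but are neither listed nor needed, are in the scene too. Of the things shaped like the wrench, the bare steel one is meant. Of the things that look like the part that bears rest_seat, take the one that is farthest to the robot's right at the start.

How it is judged:
On the way, in this order (a step that is already met when the one before it is completed fails the run):
1. the retainer arm is swung down clear of the wrench (joint above 1.2 rad) (value of joint retainer above 1.2 rad), for 0.2 s.
2. the wrench is held, out of its clips by at least 35 mm along the board's z (z of wrench_mid in the frame of board above 0.035 m and contact force between the fingers and wrench above 1 N), for 0.1 s.
3. the wrench is down in the saddles (within 12 mm of its resting height) while still held (x of wrench_mid in the frame of rest_seat between -0.035 and 0.035 m and y of wrench_mid in the frame of rest_seat between -0.012 and 0.012 m and z of wrench_mid in the frame of rest_seat between -0.01 and 0.012 m and angle between the x axis of wrench_mid and the x axis of rest_seat, either way round below 0.1 rad and contact force between the fingers and wrench above 1 N), for 0.1 s.
At the end, for the whole second after the job is handed in: The wrench lies at rest in both saddles: its middle within 35 mm of the rest's middle along the rest, 12 mm across it and 8 mm above the resting height, its axis within 0.1 rad of the rest's; the retainer arm is still down (above 1.2 rad) (x of wrench_mid in the frame of rest_seat between -0.035 and 0.035 m and y of wrench_mid in the frame of rest_seat between -0.012 and 0.012 m and z of wrench_mid in the frame of rest_seat between -0.01 and 0.008 m and angle between the x axis of wrench_mid and the x axis of rest_seat, either way round below 0.1 rad and linear speed of wrench below 0.03 m/s and value of joint retainer above 1.2 rad); the robot touches nothing.
It fails at once if a bystander is moved by more than 25 mm (distance of any of socket, grease_tin, paste_jar, screwdriver, mug, oil_bottle, spray_can from where it was at the start of the episode above 0.025 m).
It also fails if it takes over 59 s, if anything falls off the work surface, if the arm or the gripper's body presses on something with over 40 N, if the wrist force passes 120 N, or if a joint passes its speed limit or range.

## Working session

There is one attempt and no reset: what is moved stays moved. The work goes in short steps, each a Python script; the robot and the scene stay as the last script left them, time stands still between calls to the robot, and variables do not carry over. Pictures are saved under pics/ and viewed, and the job is handed in when it is done.

```bash
ls; mkdir -p pics
python3 - <<'E'
from station import bot
import cv2,numpy as np
for n in ("scene","top"):
    im,d=bot.get_image(n)
    cv2.imwrite(f"pics/{n}0.png",im[:,:,::-1]); np.savez(f"pics/{n}0.npz",im=im,d=d)
    p=bot.camera_params(n); print(n,{k:np.round(v,4).tolist() for k,v in p.items()}, (d>0).mean())
s=bot.state();print(s["time"],s["q"],s["orientation"],s["tool_pos"],s["width"])
E
```

```text
pics
scene {'fx': 453.6942, 'fy': 453.6942, 'cx': 325.319, 'cy': 244.0278, 'R': [[0.235, 0.972, -0.0032], [0.8024, -0.1959, -0.5637], [-0.5485, 0.1298, -0.826]], 't': [-0.1325, -0.3306, 1.5794]} 0.9959114583333334
top {'fx': 585.4236, 'fy': 585.4236, 'cx': 322.7281, 'cy': 248.8671, 'R': [[-0.0088, -1.0, -0.004], [-0.9815, 0.0094, -0.1911], [0.1912, 0.0022, -0.9816]], 't': [-0.0038, 0.5813, 1.5474]} 0.995849609375
0.1 [-8.88905962e-01  3.59326973e-01  1.11718092e-02 -2.97313602e-04
 -1.22411380e+00 -2.88090418e-01] [-1.95580458e-01  9.80687373e-01  7.16569034e-04 -2.19615295e-04] [ 0.25880258 -0.62295613  0.23046111] 1.0026404856234183
```

View pics/scene0.png

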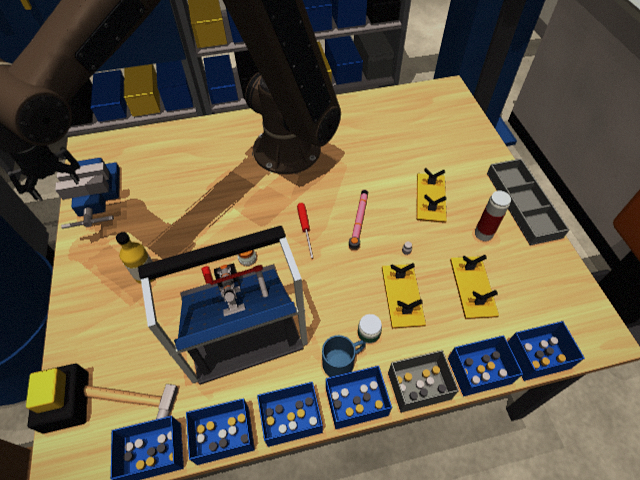

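View pics/top0.png

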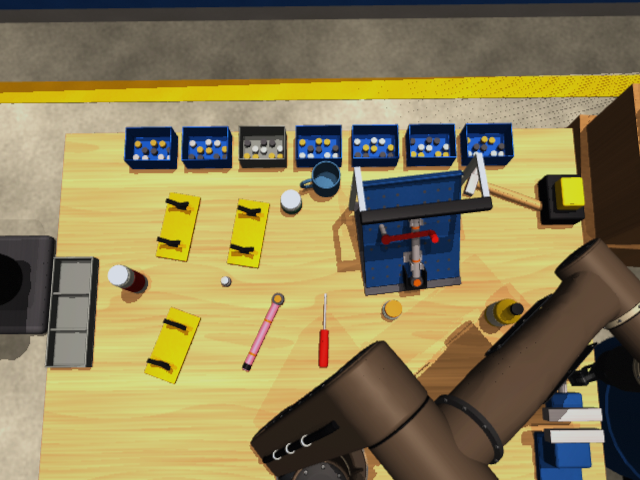

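The rests are at top (178,228), (248,233) and (173,345). The one farthest to the robot's right (−y, image right) is (248,233). The steel wrench is in the rack at about (417,250); the pink one at (264,330) is the lookalike. Next I'll enlarge both.

Run:
```python
import cv2,numpy as np
t=np.load("pics/top0.npz");s=np.load("pics/scene0.npz")
a=cv2.resize(t['im'][150:310,340:500,::-1],(590,590),interpolation=cv2.INTER_CUBIC)
cv2.imwrite("pics/rack_top.png",a)
b=cv2.resize(s['im'][220:390,130:320,::-1],None,fx=3.4,fy=3.4,interpolation=cv2.INTER_CUBIC)
cv2.imwrite("pics/rack_scene.png",b)
a=cv2.resize(t['im'][180:300,200:320,::-1],(590,590),interpolation=cv2.INTER_CUBIC)
cv2.imwrite("pics/rest_top.png",a)
```

```text
(no output)
```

View pics/rack_top.png

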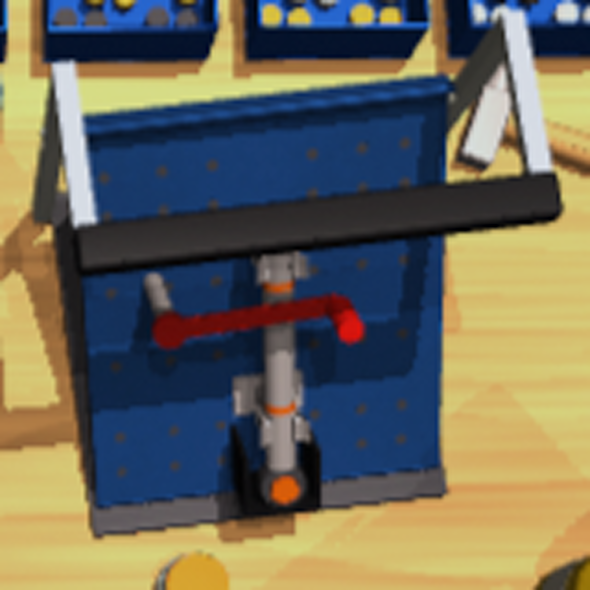

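View pics/rack_scene.png

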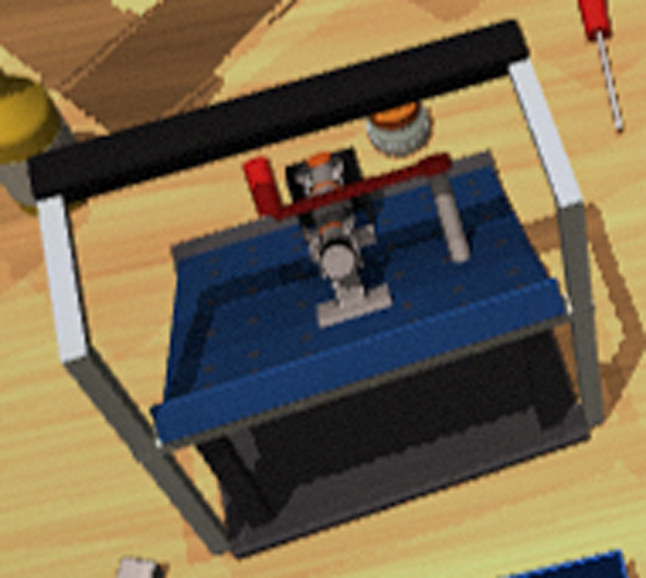

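View pics/rest_top.png

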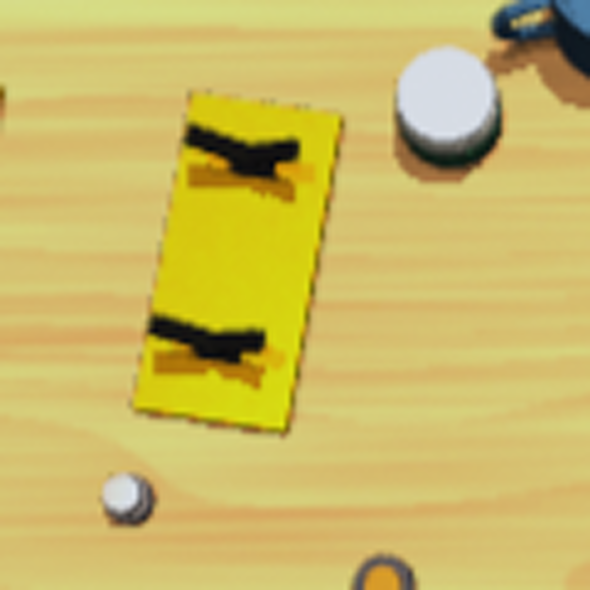

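```bash
cat > h.py <<'E'
import numpy as np,cv2
from station import bot
def cam(n):
    p=bot.camera_params(n);return p,np.array(p['R']),np.array(p['t'])
def cloud(n,d):
    p,R,t=cam(n);v,u=np.mgrid[:480,:640]
    c=np.stack([(u-p['cx'])/p['fx']*d,(v-p['cy'])/p['fy']*d,d],-1)
    return (c-t)@R
def ray(n,uv,z):
    p,R,t=cam(n);uv=np.atleast_2d(uv).astype(float)
    c=np.c_[(uv[:,0]-p['cx'])/p['fx'],(uv[:,1]-p['cy'])/p['fy'],np.ones(len(uv))]@R
    o=-R.T@t;return o+c*((z-o[2])/c[:,2])[:,None]
def proj(n,X):
    p,R,t=cam(n);c=np.atleast_2d(X)@R.T+t
    return np.c_[c[:,0]/c[:,2]*p['fx']+p['cx'],c[:,1]/c[:,2]*p['fy']+p['cy']]
E
cat > m.py <<'E'
from h import *
for n in ("top","scene"):
    D=np.load(f"pics/{n}0.npz");im,d=D['im'],D['d'];W=cloud(n,d)
    hsv=cv2.cvtColor(im,cv2.COLOR_RGB2HSV)
    bench=W[(np.abs(W[...,2])<.02)&(d>0)];print(n,"bench z",np.median(bench[:,2]),bench[:,2].std())
    # rest
    m=((hsv[...,0]>22)&(hsv[...,0]<34)&(hsv[...,1]>200)&(hsv[...,2]>80)).astype(np.uint8)
    k,l,st,ce=cv2.connectedComponentsWithStats(m)
    for i in range(1,k):
        if st[i,4]<150: continue
        uv=np.argwhere(l==i)[:,::-1]; P=ray(n,uv,.012)[:,:2].astype(np.float32)
        print(n,"yellow",ce[i].round(),st[i,4],cv2.minAreaRect(P*1000))
    # lamp
    m=((np.abs(W[...,2]-.351)<.012)&(hsv[...,2]<70)&(W[...,0]>.45)&(W[...,1]<0)&(d>0)).astype(np.uint8)
    m=cv2.morphologyEx(m,cv2.MORPH_OPEN,np.ones((3,3)))
    k,l,st,ce=cv2.connectedComponentsWithStats(m)
    for i in range(1,k):
        if st[i,4]<150: continue
        uv=np.argwhere(l==i)[:,::-1]; P=ray(n,uv,.351)[:,:2].astype(np.float32)
        print(n,"lamp",ce[i].round(),st[i,4],cv2.minAreaRect(P*1000), "z med",np.median(W[l==i][:,2]))
    # board plane
    m=(hsv[...,0]>100)&(hsv[...,0]<125)&(hsv[...,1]>120)&(W[...,2]>.03)&(W[...,2]<.3)&(W[...,0]>.5)&(W[...,0]<.85)&(np.abs(W[...,1]+.15)<.2)&(d>0)
    P=W[m]
    for _ in range(5):
        c=P.mean(0);nv=np.linalg.svd(P-c,full_matrices=False)[2][2];nv*=np.sign(nv[2]);r=(P-c)@nv;P=P[np.abs(r)<.006]
    print(n,"board",len(P),c,nv,"tilt",np.degrees(np.arccos(nv[2])),"head",np.degrees(np.arctan2(-nv[1],-nv[0])))
    # red
    m=((hsv[...,0]<6)|(hsv[...,0]>174))&(hsv[...,1]>170)
    m=m.astype(np.uint8)
    k,l,st,ce=cv2.connectedComponentsWithStats(m)
    for i in range(1,k):
        if st[i,4]>60: print(n,"red",ce[i].round(),st[i],np.median(W[l==i],0))
E
python3 m.py
```

```text
top bench z 0.0006877874503406 0.005248359383941454
top yellow [350.  90.] 10732 ((1075.0306396484375, -4.45233154296875), (67.37181091308594, 1903.690673828125), 0.06944025307893753)
top yellow [572. 191.] 642 ((750.6539306640625, -724.759033203125), (86.75740051269531, 63.781410217285156), 0.053900256752967834)
top yellow [179. 227.] 1647 ((659.0593872070312, 401.33349609375), (89.68205261230469, 188.23995971679688), 79.9367904663086)
top yellow [249. 234.] 1634 ((637.9384765625, 201.48446655273438), (89.2774658203125, 188.50975036621094), 80.66568756103516)
top yellow [506. 312.] 275 ((409.0403747558594, -513.9578247070312), (64.44659423828125, 60.59721755981445), 13.21975326538086)
top yellow [173. 345.] 1919 ((327.17547607421875, 404.10400390625), (89.43087768554688, 188.0269317626953), 69.591064453125)
top lamp [425. 210.] 1716 ((611.759033203125, -242.20660400390625), (32.26897430419922, 298.7685852050781), 5.945275783538818) z med 0.3506880932117208
top board 711 [ 0.61863146 -0.22036253  0.11011081] [-0.36077136  0.33519839  0.87033676] tilt 29.502203771504586 head -42.89564993783707
top red [410. 236.] [381 230  58  14 342] [ 0.58384569 -0.23058725  0.1989387 ]
top red [137. 283.] [126 271  19  21 198] [0.48783225 0.48527374 0.07869468]
top red [323. 349.] [319 330   9  37 311] [ 0.31156796 -0.00757651  0.02271645]
scene bench z -0.0006103147215973643 0.005124204822701846
scene lamp [210. 253.] 2084 ((618.6648559570312, -245.32058715820312), (36.08282470703125, 297.1583557128906), 6.238343238830566) z med 0.3495420755470738
scene board 439 [ 0.69137607 -0.1587434   0.11121425] [-0.20068905  0.37957249  0.90313267] tilt 25.427051760053832 head -62.133521507051945
scene red [303. 216.] [297 203  12  29 200] [ 0.31930548 -0.01177607  0.0221189 ]
scene red [488. 223.] [478 208  25  27 369] [0.51764502 0.48698031 0.0814049 ]
scene red [226. 274.] [202 265  60  20 308] [ 0.58559892 -0.25643125  0.20085962]
```

```bash
cat >> h.py <<'E'
psi=np.radians(6.05); O=np.array([.614-.036*np.cos(psi),-.2435-.036*np.sin(psi),.150])
hx=np.array([np.cos(psi),np.sin(psi),0]);c40,s40=np.cos(np.radians(40)),np.sin(np.radians(40))
BX=c40*hx+np.array([0,0,s40]);BZ=-s40*hx+np.array([0,0,c40]);BY=np.cross(BZ,BX)
B=np.c_[BX,BY,BZ]
def b2w(p): return O+B@np.asarray(p,float)
def w2b(P): return (np.asarray(P)-O)@B
E
cat > ov.py <<'E'
from h import *
import sys
tag=sys.argv[1] if len(sys.argv)>1 else "0"
def overlay(n,im,box,f,out):
    img=im[:,:,::-1][box[1]:box[3],box[0]:box[2]];img=cv2.resize(img,None,fx=f,fy=f,interpolation=cv2.INTER_CUBIC)
    def L(pts,col,closed=False):
        q=((proj(n,np.array([b2w(p) for p in pts]))+.5-np.array(box[:2]))*f).astype(int)
        cv2.polylines(img,[q.reshape(-1,1,2)],closed,col,1,cv2.LINE_AA)
    L([(-.1,.011,0),(.095,.011,0)],(0,255,0));L([(-.1,-.011,0),(.095,-.011,0)],(0,255,0))
    L([(.035,.08,.030),(.035,-.035,.030)],(255,255,0));L([(.035,-.035,.03),(.035,-.035,.069)],(255,0,255))
    hh=np.array([0,0,0]);
    th=np.linspace(0,6.28,24)
    L([(.095,.011*np.cos(a),.011*np.sin(a)) for a in th],(0,255,255),True)
    L([(.035+.009*np.cos(a),-.035+.009*np.sin(a),.069) for a in th],(0,255,255),True)
    cv2.imwrite(out,img)
for n,box,f in(("top",(340,150,500,310),3.7),("scene",(130,220,320,390),3.4)):
    im=np.load(f"pics/{n}{tag}.npz")['im'];overlay(n,im,box,f,f"pics/ov_{n}{tag}_{np.random.randint(999)}.png")
E
rm -f pics/ov*; python3 ov.py; ls pics/ov*; python3 -c "
from h import *;print(O)
for n in('top','scene'):
    D=np.load(f'pics/{n}0.npz');im=D['im'];W=cloud(n,D['d']);b=w2b(W.reshape(-1,3)).reshape(W.shape)
    hsv=cv2.cvtColor(im,cv2.COLOR_RGB2HSV)
    red=((hsv[...,0]<6)|(hsv[...,0]>174))&(hsv[...,1]>150)&(np.abs(b).max(-1)<.15)
    print(n,'red b',np.percentile(b[red],[2,50,98],axis=0).round(4).tolist())
    bl=(hsv[...,0]>100)&(hsv[...,0]<125)&(hsv[...,1]>120)&(np.abs(b[...,:2]).max(-1)<.12)&(np.abs(b[...,2]+.046)<.02)
    P=b[bl];A=np.c_[P[:,:2],np.ones(len(P))];print('blue z',np.median(P[:,2]),'coef',np.linalg.lstsq(A,P[:,2],rcond=None)[0], len(P))
"
```

```text
pics/ov_scene0_96.png
pics/ov_top0_798.png
[ 0.57820051 -0.24729427  0.15      ]
top red b [[-0.0172, -0.0433, -0.0436], [0.0393, 0.0153, 0.0314], [0.05, 0.0878, 0.0708]]
blue z -0.04588256408130956 coef [ 0.00032406  0.00144344 -0.04586247] 4519
scene red b [[-0.1216, -0.0438, -0.0158], [0.0432, -0.0087, 0.0304], [0.0494, 0.0846, 0.0677]]
blue z -0.04599696628455488 coef [ 0.00079604  0.00224242 -0.04599354] 2744
```

Run:
```python
import cv2,glob,numpy as np
a=cv2.imread(glob.glob('pics/ov_top0_*')[0]);b=cv2.imread(glob.glob('pics/ov_scene0_*')[0])
h=max(a.shape[0],b.shape[0]);o=np.zeros((h,a.shape[1]+b.shape[1],3),np.uint8);o[:a.shape[0],:a.shape[1]]=a;o[:b.shape[0],a.shape[1]:]=b
# crop to the interior
A=a[200:540,150:400];Bb=b[100:440,200:520];cv2.imwrite('pics/ovc.png',cv2.resize(np.hstack([A,Bb]),None,fx=1.4,fy=1.4))
```

```text
(no output)
```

View pics/ovc.png

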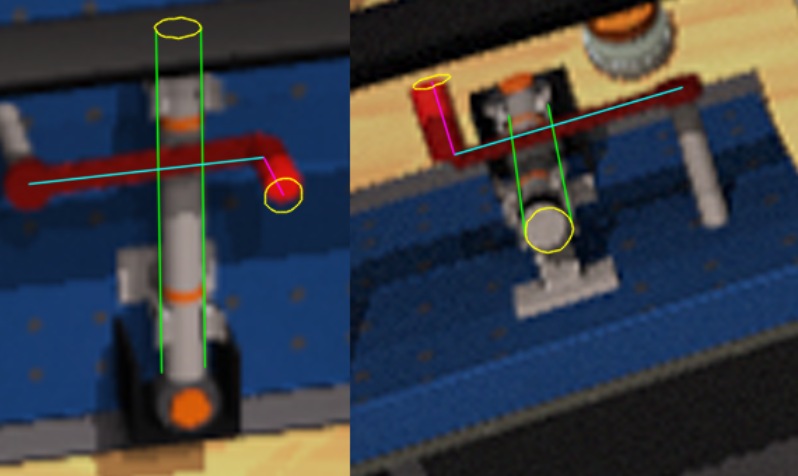

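```bash
cat >> h.py <<'E'
from scipy.spatial.transform import Rotation as Rot
def quat(y,z):
    y=np.asarray(y,float);z=np.asarray(z,float);return Rot.from_matrix(np.c_[np.cross(y,z),y,z]).as_quat()
DX=.002
def knob(th,sgn,z=.037):
    p=b2w([.035+DX-.115*np.sin(th),.08-.115*np.cos(th),z]); t=BX*(-np.cos(th))+BY*np.sin(th)
    return p,quat(sgn*t,-BZ)
def wr(z,sgn,x=0): return b2w([DX+x,-.0005,z]),quat(sgn*BY,-BZ)
RC=np.array([.638,.2015]);yaw=np.radians(-9.3);RX=np.array([np.cos(yaw),np.sin(yaw),0]);RY=np.array([-np.sin(yaw),np.cos(yaw),0])
def rest(dz,sgn): return np.array([RC[0],RC[1],.0606-.019+dz]),quat(sgn*RY,[0,0,-1])
E
python3 - <<'E'
from h import *
print([ (nm,ray('top',[uv],z)[0].round(3)) for nm,uv,z in(('socket',(226,280),.036),('tin',(291,200),.06),('mug',(326,177),.09),('jar',(392,309),.055),('spray',(116,274),.17))])
for s in(1,-1):
    print("sgn",s)
    for nm,pq in [('k0far',knob(0,s,.25)),('k0',knob(0,s)),('k45',knob(.8,s)),('k90',knob(1.6,s)),('k90far',knob(1.6,s,.15)),('w0',wr(-.02,s)),('wfar',wr(.2,s)),('mid',(np.array([.45,0,.3]),quat(s*RY,[0,0,-1]))),('rest',rest(0,s)),('resthi',rest(.15,s))]:
        q=bot.inverse_kinematics(*pq); print(nm,pq[0].round(3),None if q is None else np.round(q,2))
E
```

```text
[('socket', array([0.501, 0.257, 0.036])), ('tin', array([0.72 , 0.078, 0.06 ])), ('mug', array([ 0.776, -0.02 ,  0.09 ])), ('jar', array([ 0.415, -0.194,  0.055])), ('spray', array([0.499, 0.513, 0.17 ]))]
sgn 1
k0far [ 0.45  -0.296  0.365] [-0.53 -0.18 -0.28 -0.5  -0.94  0.83]
k0 [ 0.586 -0.282  0.202] [-0.38  0.12 -0.35 -0.61 -0.55  0.92]
k45 [ 0.52  -0.254  0.149] [-0.42  0.09 -0.49 -0.76 -0.49  0.32]
k90 [ 0.486 -0.173  0.128] [-0.2  -0.01 -0.67 -0.72 -0.3  -0.66]
k90far [ 0.414 -0.181  0.215] [-0.15 -0.3  -0.77 -0.38 -0.45 -1.06]
w0 [ 0.593 -0.246  0.136] [-0.33  0.19 -0.41 -0.73 -0.42 -0.54]
wfar [ 0.452 -0.261  0.304] [-0.44 -0.19 -0.43 -0.5  -0.77 -0.77]
mid [0.45 0.   0.3 ] [ 0.44 -0.07 -0.34  0.   -1.3  -2.17]
rest [0.638 0.202 0.042] [ 0.6   0.51 -0.22  0.   -0.84 -2.33]
resthi [0.638 0.202 0.192] [ 0.6   0.37 -0.06  0.   -1.14 -2.33]
sgn -1
k0far [ 0.45  -0.296  0.365] [-0.53 -0.18 -0.28 -0.5  -0.94 -2.31]
k0 [ 0.586 -0.282  0.202] [-0.38  0.12 -0.35 -0.61 -0.55 -2.22]
k45 [ 0.52  -0.254  0.149] [-0.42  0.09 -0.49 -0.76 -0.49 -2.82]
k90 [ 0.486 -0.173  0.128] [-0.2  -0.01 -0.67 -0.72 -0.3   2.48]
k90far [ 0.414 -0.181  0.215] [-0.15 -0.3  -0.77 -0.38 -0.45  2.08]
w0 [ 0.593 -0.246  0.136] [-0.33  0.19 -0.41 -0.73 -0.42  2.6 ]
wfar [ 0.452 -0.261  0.304] [-0.44 -0.19 -0.43 -0.5  -0.77  2.38]
mid [0.45 0.   0.3 ] [ 0.44 -0.07 -0.34  0.   -1.3   0.97]
rest [0.638 0.202 0.042] [ 0.6   0.51 -0.22  0.   -0.84  0.81]
resthi [0.638 0.202 0.192] [ 0.6   0.37 -0.06  0.   -1.14  0.81]
```

```bash
cat >> h.py <<'E'
def shot(tag):
    for n in("top","scene"):
        im,d=bot.get_image(n);cv2.imwrite(f"pics/{n}{tag}.png",im[:,:,::-1]);np.savez(f"pics/{n}{tag}.npz",im=im,d=d)
def pr(l):
    s=bot.state();print(l,"t",round(s['time'],2),"b",w2b(s['tool_pos']).round(4),"F",np.round(s['force'],1),"w",round(s['width'],3))
E
python3 - <<'E'
from h import *
p=np.array(bot.state()['tool_pos']);p[2]=.38
bot.move_straight(p,speed=.3)
bot.command_gripper(.4);pr('up')
bot.move_pose(*knob(0,1,.25));pr('far')
print(bot.move_straight(knob(0,1,.095)[0],speed=.15,stop_force=15));pr('near')
shot('1')
E
python3 - <<'E'
import cv2,numpy as np
a=cv2.imread('pics/top1.png')[150:310,340:500];b=cv2.imread('pics/scene1.png')[200:380,130:330]
cv2.imwrite('pics/c1.png',np.hstack([cv2.resize(a,(390,390)),cv2.resize(b,(400,390))]))
E
```

```text
up t 1.29 b [-0.1259 -0.3399  0.4057] F [-0.1 -0.5 -0.7] w 0.402
far t 2.68 b [ 0.0372 -0.0356  0.2501] F [-1.6 -0.8  0.1] w 0.401
False
near t 3.87 b [ 0.0375 -0.0353  0.0957] F [-0.3 -0.6 -0.5] w 0.399
```

View pics/c1.png

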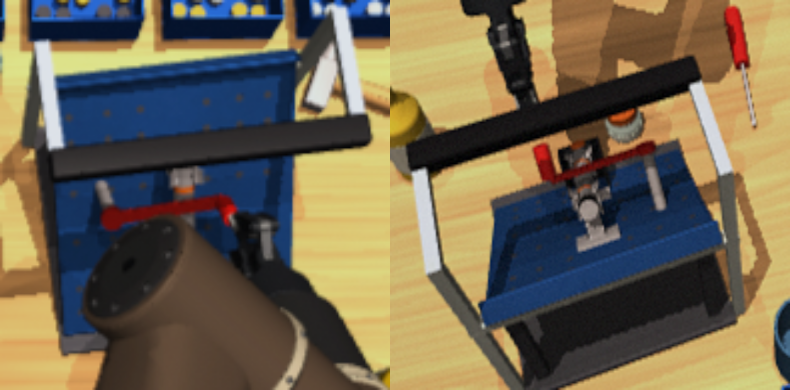

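The top crop shows the jaws at about (255,225), beside the knob at (230,213) and lined up on its axis. The scene crop agrees, with the gripper on the extension of the knob axis. I'll straddle the knob and sweep it.

```bash
python3 - <<'E'
from h import *
r=bot.move_straight(knob(0,1)[0],speed=.06,stop_force=12);pr('down %s'%r)
if not r:
    bot.command_gripper(.32);pr('cage')
    for th in np.radians([12,24,36,48,60,72,84,92]):
        p,q=knob(th,1); r=bot.move_straight(p,speed=.06,attitude=q,stop_force=25);pr('%.2f %s'%(th,r))
        if r:break
shot('2')
E
python3 - <<'E'
import cv2,numpy as np
a=cv2.imread('pics/top2.png')[150:310,340:500];b=cv2.imread('pics/scene2.png')[200:380,130:330]
cv2.imwrite('pics/c2.png',np.hstack([cv2.resize(a,(390,390)),cv2.resize(b,(400,390))]))
E
```

```text
down False t 5.08 b [ 0.0372 -0.0351  0.0373] F [-0.7 -0.4  0.7] w 0.401
cage t 5.33 b [ 0.0372 -0.0351  0.0374] F [0.4 0.  0. ] w 0.323
0.21 False t 5.88 b [ 0.0133 -0.0327  0.0371] F [-0.  -0.5  0.7] w 0.326
0.42 False t 6.42 b [-0.0093 -0.0252  0.0371] F [ 1.4  0.5 -0.6] w 0.319
0.63 False t 6.97 b [-0.0301 -0.0133  0.037 ] F [ 0.6 -1.1  0. ] w 0.321
0.84 False t 7.53 b [-0.0479  0.0028  0.037 ] F [ 0.2 -0.1  0.3] w 0.323
1.05 False t 8.07 b [-0.0621  0.0222  0.037 ] F [-0.9 -0.4  0.1] w 0.322
1.26 False t 8.62 b [-0.072   0.0442  0.037 ] F [ 0.4 -0.4  1. ] w 0.317
1.47 False t 9.18 b [-0.0771  0.0678  0.0369] F [ 0.5 -0.2  0.3] w 0.316
1.61 False t 9.59 b [-0.0778  0.0835  0.037 ] F [-1.2 -3.9  0.1] w 0.319
```

View pics/c2.png

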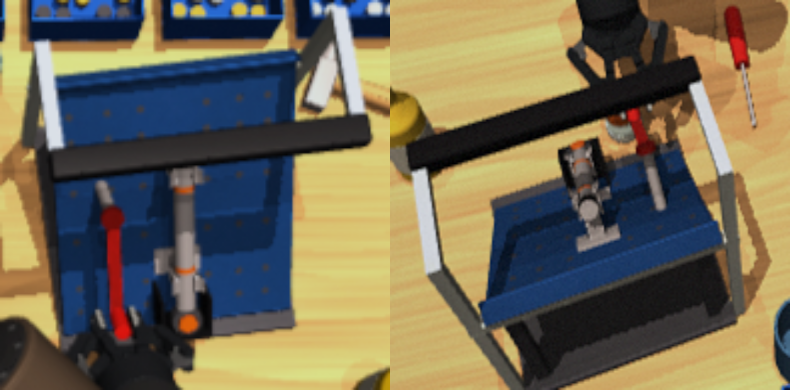

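The red arm now points straight down the slope: pivot at (112,215), knob at (122,325) in the top crop. I'll back out, then grasp the wrench.

```bash
python3 - <<'E'
from h import *
r=bot.move_straight(knob(np.radians(92),1,.13)[0],speed=.15,stop_force=15);pr('out %s'%r)
p,q=wr(.13,1);bot.move_straight(p,speed=.2,attitude=q);bot.command_gripper(.7);pr('over')
shot('3')
r=bot.move_straight(wr(.03,1)[0],speed=.12,stop_force=12);pr('in %s'%r)
if not r:
    r=bot.move_straight(wr(-.021,1)[0],speed=.06,stop_force=12);pr('in %s'%r)
shot('4')
E
python3 - <<'E'
import cv2,numpy as np
o=[]
for k in '34':
    a=cv2.imread(f'pics/top{k}.png')[150:310,340:500];b=cv2.imread(f'pics/scene{k}.png')[200:380,130:330]
    o.append(np.hstack([cv2.resize(a,(300,300)),cv2.resize(b,(333,300))]))
cv2.imwrite('pics/c3.png',np.vstack(o))
E
```

```text
out False t 10.46 b [-0.078   0.0842  0.1296] F [ 0.1  0.4 -0.7] w 0.32
over t 11.61 b [ 2.100e-03 -1.000e-04  1.302e-01] F [-0.7  0.3 -0.2] w 0.698
in False t 12.69 b [ 0.0022 -0.0006  0.0304] F [-0.4 -0.2 -0.6] w 0.696
in False t 13.69 b [ 0.0021 -0.0006 -0.0208] F [-0.1  0.1  0.2] w 0.698
```

View pics/c3.png

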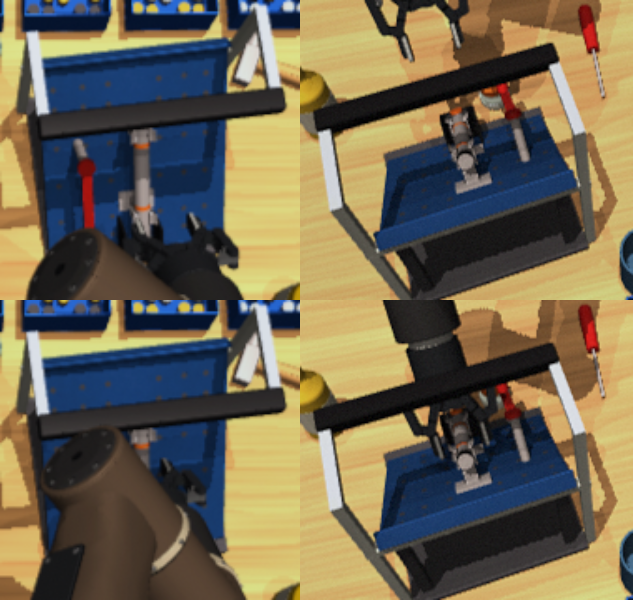

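The lower crops show the retainer still down, and the fingers at (437,440) and (485,430) straddling the bar at (463,440). Next I'll close the gripper and pull.

```bash
python3 - <<'E'
from h import *
bot.command_gripper(0.0);pr('closed')
if bot.state()['width']>.15:
    for z in(-.005,.01,.03,.06): bot.move_straight(wr(z,1)[0],speed=.06);pr('pull')
    bot.move_straight(wr(.18,1)[0],speed=.15);pr('out')
    shot('5')
E
python3 - <<'E'
import cv2,numpy as np
a=cv2.imread('pics/top5.png')[130:370,300:540];b=cv2.imread('pics/scene5.png')[140:380,100:340]
cv2.imwrite('pics/c5.png',np.hstack([cv2.resize(a,(390,390)),cv2.resize(b,(390,390))]))
E
```

```text
closed t 14.23 b [ 0.0022 -0.0008 -0.0207] F [-2.7 -1.1  3.7] w 0.238
pull t 14.65 b [ 0.0017 -0.0004 -0.005 ] F [ 0.1 -1.2 -2.7] w 0.235
pull t 15.05 b [ 0.0016 -0.0002  0.0102] F [-0.6 -0.3 -4.2] w 0.239
pull t 15.53 b [ 0.0023 -0.0005  0.0305] F [ 0.   0.1 -4.1] w 0.238
pull t 16.18 b [ 0.0021 -0.0005  0.0603] F [ 0.1 -1.1 -3.5] w 0.235
out t 17.13 b [ 0.0014 -0.0003  0.1794] F [ 0.6  0.1 -4.9] w 0.24
```

View pics/c5.png

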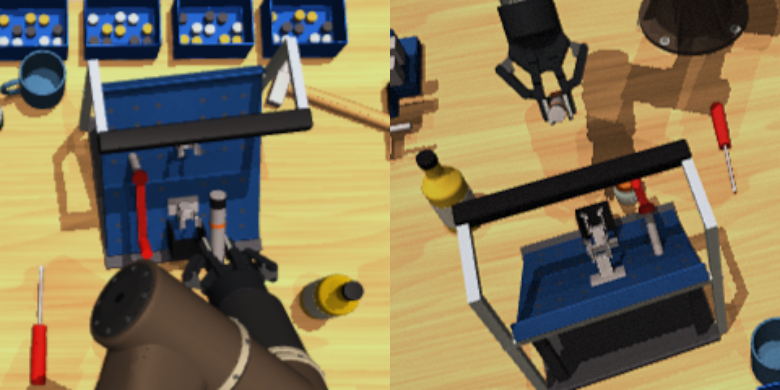

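The top crop shows the wrench out of both clips and held, with its handle end at (217,197). The retainer is still down. Moving on to the rest.

```bash
python3 - <<'E'
from h import *
RC[0]+=.005
q=rest(0,1)[1]
bot.move_straight([.41,-.12,.33],speed=.2,attitude=Rot.from_quat([wr(0,1)[1],q]).mean().as_quat());pr('a')
bot.move_straight([.45,.02,.32],speed=.2,attitude=q);pr('b')
bot.move_straight(rest(.17,1)[0],speed=.2);pr('c');print(bot.state()['tool_pos'])
bot.move_straight(rest(.06,1)[0],speed=.15);pr('hover')
shot('6')
E
python3 - <<'E'
import cv2,numpy as np
a=cv2.imread('pics/top6.png')[170:330,180:340];b=cv2.imread('pics/scene6.png')[180:340,330:490]
cv2.imwrite('pics/c6.png',np.hstack([cv2.resize(a,(390,390)),cv2.resize(b,(390,390))]))
E
```

```text
a t 18.56 b [-0.0025  0.1441  0.2365] F [ 0.1 -0.4 -3.1] w 0.236
b t 19.44 b [0.0329 0.2788 0.1938] F [ 0.3 -0.5 -4.4] w 0.239
c t 21.02 b [ 0.1256  0.4391 -0.0238] F [-0.   0.8 -3.7] w 0.237
[0.64277661 0.20108242 0.2124838 ]
hover t 21.91 b [ 0.0559  0.4396 -0.1085] F [ 0.3  1.4 -3.1] w 0.24
```

View pics/c6.png

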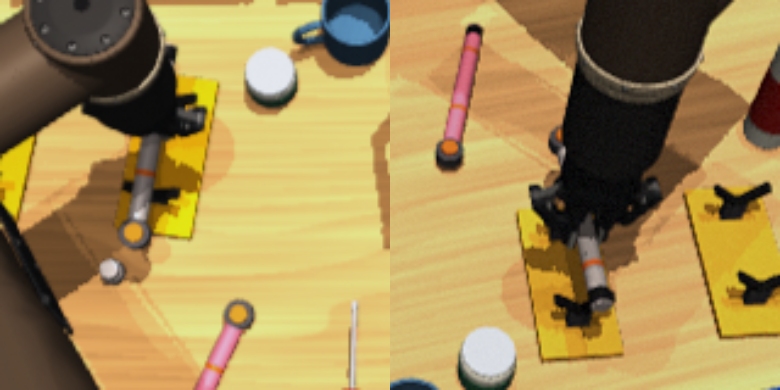

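Run:
```python
from h import *
RC[0]+=.005
for n in("top","scene"):
    D=np.load(f'pics/{n}6.npz');im=D['im'];W=cloud(n,D['d']);hsv=cv2.cvtColor(im,cv2.COLOR_RGB2HSV)
    loc=(W-np.array([*RC,0]))@np.c_[RX,RY,[0,0,1]]
    m=(np.abs(loc[...,1])<.05)&(np.abs(loc[...,0])<.15)&(loc[...,2]>.095)&(loc[...,2]<.14)&(hsv[...,2]>60)
    for a,b in((-.14,-.10),(-.1,-.08),(-.08,-.06),(-.06,-.03),(.04,.06),(.06,.08),(.08,.11)):
        k=m&(loc[...,0]>a)&(loc[...,0]<b)
        if k.sum()>5: print(n,a,b,k.sum(),'y',np.percentile(loc[k][:,1],[5,50,95]).round(4),'ztop',np.percentile(loc[k][:,2],[50,95]).round(4),'x',loc[k][:,0].min().round(3),loc[k][:,0].max().round(3))
    # saddles at start
    D=np.load(f'pics/{n}0.npz');im=D['im'];W=cloud(n,D['d']);hsv=cv2.cvtColor(im,cv2.COLOR_RGB2HSV)
    loc=(W-np.array([*RC,0]))@np.c_[RX,RY,[0,0,1]]
    m=(np.abs(loc[...,1])<.05)&(np.abs(loc[...,0])<.1)&(loc[...,2]>.03)&(hsv[...,2]<70)
    for s in(-1,1):
        k=m&(loc[...,0]*s>0);P=loc[k];print(n,'saddle',s,k.sum(),'y ext',np.percentile(P[:,1],[1,99]).round(4),'x',np.median(P[:,0]).round(4),'z max',P[:,2].max().round(4))
```

```text
top -0.14 -0.1 135 y [-0.0127  0.0001  0.0135] ztop [0.1281 0.1337] x -0.134 -0.1
top -0.1 -0.08 62 y [-0.0085  0.0001  0.0097] ztop [0.1275 0.1328] x -0.1 -0.081
top -0.08 -0.06 61 y [-0.0085 -0.0005  0.0091] ztop [0.1283 0.1354] x -0.079 -0.06
top -0.06 -0.03 92 y [-0.0085 -0.      0.0104] ztop [0.1302 0.1364] x -0.06 -0.03
top saddle -1 90 y ext [-0.0307  0.0292] x -0.06 z max 0.0784
top saddle 1 96 y ext [-0.0313  0.0294] x 0.0497 z max 0.078
scene -0.14 -0.1 40 y [-0.0165 -0.0108 -0.0066] ztop [0.1259 0.1297] x -0.132 -0.101
scene -0.1 -0.08 14 y [-0.0117 -0.01   -0.0068] ztop [0.1245 0.1289] x -0.1 -0.085
scene 0.04 0.06 63 y [-0.0107 -0.0039  0.007 ] ztop [0.1352 0.1391] x 0.04 0.06
scene 0.06 0.08 43 y [-0.0112 -0.0032  0.0076] ztop [0.1356 0.1392] x 0.06 0.073
scene 0.08 0.11 41 y [-0.0091 -0.0009  0.0086] ztop [0.1316 0.1393] x 0.087 0.094
scene saddle -1 127 y ext [-0.032   0.0271] x -0.0557 z max 0.075
scene saddle 1 140 y ext [-0.0322  0.0277] x 0.0537 z max 0.0758
```

The wrench hovers aligned over the saddles (lateral error within 3 mm), with a slight head-down sag of about 0.04 rad. I'll lower until contact.

```bash
python3 - <<'E'
from h import *
RC[0]+=.005
RC[:]+= -.001*RY[:2]
r=bot.move_straight(rest(.015,1)[0],speed=.08,stop_force=8);pr(f'd1 {r}');print(bot.state()['tool_pos'])
r=bot.move_straight(rest(-.012,1)[0],speed=.025,stop_force=8);pr(f'd2 {r}');print(bot.state()['tool_pos'], bot.state()['wrist_torque'])
shot('7')
E
python3 - <<'E'
import cv2,numpy as np
a=cv2.imread('pics/top7.png')[170:330,180:340];b=cv2.imread('pics/scene7.png')[220:340,350:470]
cv2.imwrite('pics/c7.png',np.hstack([cv2.resize(a,(390,390)),cv2.resize(b,(390,390))]))
E
```

```text
d1 False t 22.73 b [ 0.0255  0.4385 -0.1434] F [ 0.8  0.1 -2.7] w 0.236
[0.6430534  0.20056766 0.05652949]
d2 True t 23.46 b [ 0.0148  0.4391 -0.157 ] F [-0.3  1.3  6.5] w 0.24
[0.64351737 0.20120123 0.03922779] [ 0.45517766  0.76342736 -0.03218109]
```

View pics/c7.png

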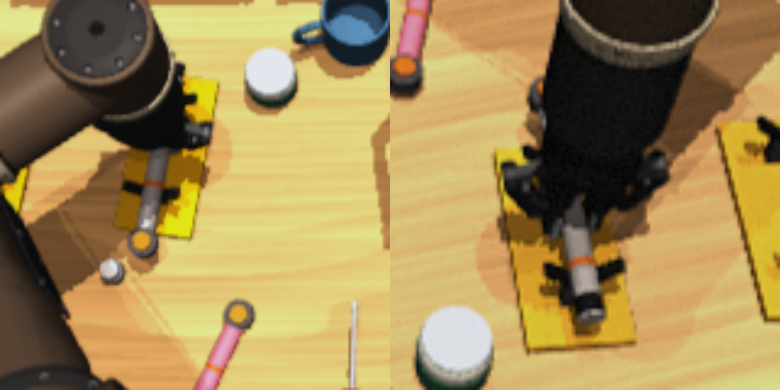

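Contact came at TCP z = 39 mm, which matches the expected seat height, and the crop shows the bar in the saddles at (575,265). I'll press slightly more, release and back off.

```bash
python3 - <<'E'
from h import *
p=np.array(bot.state()['tool_pos']);
r=bot.move_straight(p-[0,0,.004],speed=.02,stop_force=10);pr(f'press {r}')
bot.dwell(.3);pr('hold');print(bot.state()['tool_pos'])
bot.command_gripper(.6);pr('open')
p=np.array(bot.state()['tool_pos'])
r=bot.move_straight(p+[0,0,.1],speed=.08,stop_force=6);pr(f'up {r}')
if not r:
    bot.move_straight(p+[0,0,.3],speed=.25);
    bot.move_pose([.45,-.0,.42],bot.state()['orientation']);pr('away')
shot('8')
E
cat > chk.py <<'E'
from h import *
import sys
for n in("top","scene"):
    D=np.load(f'pics/{n}{sys.argv[1]}.npz');im=D['im'];W=cloud(n,D['d']);hsv=cv2.cvtColor(im,cv2.COLOR_RGB2HSV)
    loc=(W-np.array([*RC,0]))@np.c_[RX,RY,[0,0,1]]
    m=(np.abs(loc[...,1])<.03)&(np.abs(loc[...,0])<.15)&(loc[...,2]>.045)&(loc[...,2]<.1)
    P=loc[m];print(n,'x ext',P[:,0].min().round(3),P[:,0].max().round(3))
    for a,b in((-.135,-.10),(-.09,-.07),(-.04,0),(0,.04),(.065,.09)):
        k=m&(loc[...,0]>a)&(loc[...,0]<b)
        if k.sum()>5: print(n,a,b,k.sum(),'y',np.percentile(loc[k][:,1],[5,50,95]).round(4),'z',np.percentile(loc[k][:,2],[50,95]).round(4))
E
python3 chk.py 8
```

```text
press True t 23.77 b [ 0.0146  0.4391 -0.1572] F [-2.1  0.1  7.3] w 0.239
hold t 24.07 b [ 0.0146  0.4391 -0.1572] F [-1.7  0.4  8. ] w 0.238
[0.64351365 0.20116784 0.03900566]
open t 24.47 b [ 0.013   0.4388 -0.1579] F [-0.1  0.5 -0.1] w 0.598
up False t 25.87 b [ 0.0765  0.4387 -0.0816] F [-0.1 -0.8 -0.4] w 0.6
away t 27.93 b [0.0958 0.2599 0.271 ] F [ 0.2 -0.1 -0.6] w 0.597
top x ext -0.03 0.097
top -0.04 0 65 y [-0.0078  0.0014  0.0106] z [0.0693 0.0753]
top 0 0.04 116 y [-0.0083  0.0002  0.0109] z [0.0685 0.076 ]
top 0.065 0.09 69 y [-0.0089 -0.0004  0.0106] z [0.0694 0.0748]
scene x ext -0.127 0.099
scene -0.135 -0.1 99 y [-0.016  -0.0035  0.0123] z [0.0692 0.0745]
scene -0.09 -0.07 46 y [-0.0109 -0.0036  0.0066] z [0.0683 0.0713]
scene -0.04 0 108 y [-0.0109 -0.0031  0.0072] z [0.068  0.0723]
scene 0 0.04 111 y [-0.0109 -0.0027  0.0073] z [0.0683 0.0724]
scene 0.065 0.09 76 y [-0.0109 -0.0031  0.0081] z [0.068  0.0727]
```

View pics/scene8.png

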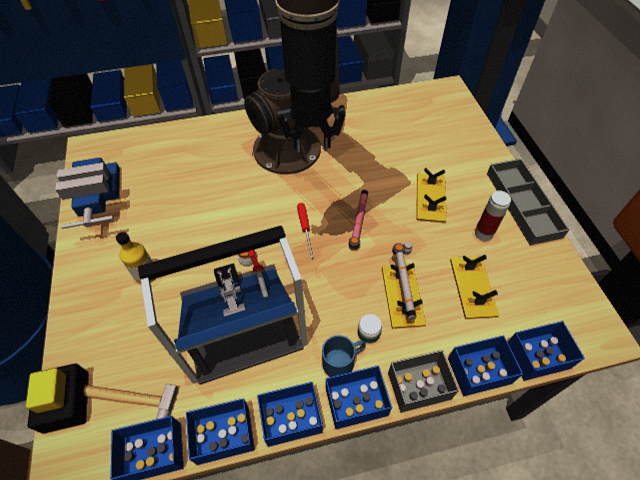

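View pics/top8.png

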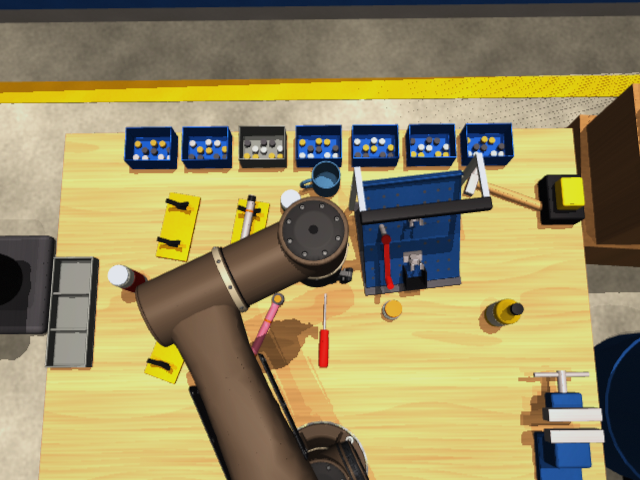

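Run:
```python
from h import *
n='top';D=np.load('pics/top8.npz');b=w2b(cloud(n,D['d']).reshape(-1,3)).reshape(480,640,3);hsv=cv2.cvtColor(D['im'],cv2.COLOR_RGB2HSV)
m=((hsv[...,0]<6)|(hsv[...,0]>174))&(hsv[...,1]>150)&(np.abs(b).max(-1)<.15)&(np.abs(b[...,2]-.03)<.008)
P=b[m][:,:2];vx,vy,_,_=cv2.fitLine(P.astype(np.float32),cv2.DIST_HUBER,0,.001,.001).ravel();print(len(P),'angle',np.arctan2(abs(vx),abs(vy)),P.min(0),P.max(0))
bot.sign_off();print(bot.state()['time'])
```

```text
245 angle 1.567176 [-0.07958222  0.06891932] [0.05079112 0.09144908]
the job is handed in; nothing more can be done
the job is handed in; nothing more can be done
```

I swung the red retainer arm down to its stop, pulled the steel wrench out of both clips and lowered it into the saddles of the rightmost yellow rest. I let go only after contact, then backed the gripper clear. The job is handed in, finished at about 28 s; no verdict was reported.

**Last checks:**
- **Retainer:** measured at 1.567 rad.
- **Wrench along the rest:** about 5 mm towards the handle side of the rest's middle, which was deliberate, to keep the head away from the socket.
- **Wrench height:** level within about 1 mm along its length, at the resting height.
- **Wrench across the rest:** the two cameras disagree by about 3 mm (top +0.5 mm, scene −3 mm). Both are well inside the 12 mm limit.
- **Bystanders:** by eye, none has moved from the first pictures; I did not measure them. In the last top view the arm hides the socket and part of the tin, but both look unmoved in the scene view.

Before lowering, the wrench sagged about 0.04 rad head-down in the grip. It levelled once it was in the saddles.

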